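Pack the bronze flange from its display hook and shut the order tote

TASK

Pack the customer's order: lift the bronze flange ring up and off its display hook and stand it on edge in the yellow-walled slot inside the blue tote, lowering it in gently rather than dropping it. Then fold the tote's lid fully shut. Do not set or drop the flange on the counter, and leave the red handwheel and the other loose goods where they are.

Things in the scene. Friction and masses are not known exactly. Their poses are not given: they have to be found in the camera images.
- flange: Bronze (brass-coloured) flat ring, outside diameter 100 mm, hole 56 mm, 12 mm thick, 0.45 kg, eight dark bolt holes. Origin at its centre, x along the ring's axis, z up while it hangs. It hangs upright by its hole on hook_a's peg, 60 to 80 mm from the post's axis, axis along the peg; the 22 mm of rim above the peg can be gripped from above across the 12 mm.
- hook_a: Fixed stand carrying the flange: round base 110 mm wide; post 16 mm thick, 188 mm high. Origin under the post at counter height. An 8 mm peg runs from the post 125 mm along its -x, axis 170 mm above the counter, then turns up to a lip 17 mm above the peg's upper side: lift a ring 25 to 30 mm, then draw it off along -x. The two stands may trade places.
- hook_a_tip (a point): Top of the upturned lip at the free end of hook_a's peg, 140 mm from the post's axis along -x and 191 mm above the counter.
- wheel: Red handwheel with three spokes, 100 mm diameter, 12 mm rim, hub 18 mm long, hanging on the other, identical stand; not wanted, leave it hanging. Origin at its centre, x along its axis.
- tote: Fixed blue open-topped tote, 180 (its x) x 160 (y) x 125 mm high, walls and floor 5 mm. Origin at the centre of its underside, x towards the hinge, away from the robot. Inside, two yellow ribs along y, 6 mm thick, tops 55 mm above the counter, form a slot 28 mm wide; two yellow chocks 10 mm high, 84 mm apart, on its floor keep a ring from rolling.
- tote_slot (a point): Centre of the slot's floor, 20 mm towards the tote's -x from its middle and 5 mm above the counter. A flange standing in the slot has its axis along the tote's x and its centre 50 mm above this point, its top 105 mm above the counter.
- lid (a joint): Angle of the tote's lid, rad: 0 fully shut (level on the rim), 1.57 upright, up to 1.9 leaning away from the robot. It starts open. The hinge is stiff, about 0.24 N m of friction: the lid stays where it is left and has no catch. It can be pushed shut with the fingers on its outer face.
- lid_hinge (a point): Middle of the lid's hinge line, which runs along the tote's y on the rim's far (+x) side, 125.5 mm above the counter. The lid is a flat blue panel 180 mm long from here to its free edge, 160 mm wide and 8 mm thick; the hinge line lies in its inner face.
- lid_edge (a point): Middle of the lid's free edge on the outer face, 180 mm from the hinge along the lid and 8 mm above its inner face.
- valve: Bronze ball valve lying on the counter, 85 mm long, 54 mm thick, with a red lever whose top is 72 mm high; bystander. Origin at the counter under its middle.
- fitting: Bronze flanged pipe fitting with a red cap, base 76 mm wide, 68 mm high, standing; bystander. Origin at the centre of its underside.
- jar: Grey sealant jar with white lid, 70 mm wide, 80 mm high; bystander. Origin at the centre of its underside.
- wrench: Steel wrench, 180 mm long, lying flat; bystander. Origin under its middle.
- tape: White roll of tape, 90 mm wide, 25 mm high, lying flat; bystander. Origin at the centre of its underside.
Things that resemble listed ones, but are neither listed nor needed, are in the scene too. What is shaped like the hook_a but white is not meant.

How it is judged (in metres and radians):
On the way, in this order (a step that is already met when the one before it is completed fails the run):
1. the flange is lifted off its hook and held clear of it, above the counter (horizontal distance between flange and hook_a above 0.17 m and height (world z) of flange above 0.09 m and contact force between flange and hook_a below 0.1 N and contact force between flange and tote below 0.1 N), for 0.15 s.
2. the flange stands in the slot, let go, while the lid is still open (x of flange in the frame of tote_slot between -0.02 and 0.02 m and y of flange in the frame of tote_slot between -0.03 and 0.03 m and z of flange in the frame of tote_slot between 0.04 and 0.065 m and angle between the x axis of flange and the x axis of tote, either way round below 0.4 rad and contact force between the fingers and flange below 0.2 N and value of joint lid above 0.8 rad), for 0.2 s.
At the end, for the whole second after the job is handed in: The flange stands on edge in the tote's slot (centre within 20 mm of the slot's middle across it and 30 mm along it, 40 to 65 mm above the slot's floor, axis within 0.4 rad of the tote's x), released and at rest, and the lid is shut to within 0.05 rad (x of flange in the frame of tote_slot between -0.02 and 0.02 m and y of flange in the frame of tote_slot between -0.03 and 0.03 m and z of flange in the frame of tote_slot between 0.04 and 0.065 m and angle between the x axis of flange and the x axis of tote, either way round below 0.4 rad and contact force between the fingers and flange below 0.2 N and value of joint lid below 0.05 rad and linear speed of flange below 0.02 m/s and linear speed of wheel below 0.05 m/s); the robot touches nothing.
It fails at once if the flange is set down or dropped on the counter (height (world z) of flange below 0.0515 m and horizontal distance between flange and tote above 0.12 m).
It fails at once if the flange is dropped or rammed into the tote (more than 60 N) (contact force between flange and tote above 60 N).
It fails at once if the red handwheel or another loose item is moved more than 30 mm (distance of any of wheel, valve, fitting, jar, wrench, tape from where it was at the start of the episode above 0.03 m).
It also fails if it takes over 67 s, if anything falls off the work surface, if the arm or the gripper's body presses on something with over 40 N, if the wrist force passes 120 N, or if a joint passes its speed limit or range.

ROBOT

A 6-joint arm with a two-finger parallel gripper is mounted at the origin on the work surface. World frame = base frame: x ahead of the robot, y to its left, z up, the work surface at z = 0. Lengths are in mm, angles in rad, forces in N, time in s.
With the tool pointing down it reaches from about 250 to 775 mm from the base axis. Payload 4 kg.
Tool frame: the origin (TCP) lies midway between the tips of the shut fingers; the grasp point (between the pads) lies 19 mm behind it; z points along the fingers, y is the line along which they close (so a half turn about z gives the same grasp; the last joint's range is limited). The gripper opens to 94 mm and grips with 3 to 60 N. Pads are 16 mm wide; open, the fingers measure 119 mm over their backs; the gripper's body (75 mm by 177 mm) begins 78 mm behind the grasp point.
Start: joints at [-1.447, 0.087, 1.371, -0, 1.684, -0.103], TCP at [123.669, -535.935, 205.506] pointing down, gripper open.
Joint ranges: [-3.1, 3.1], [-0.76, 2.03], [0.27, 2.55], [-1.08, 4.22], [0.17, 2.65], [-2.57, 2.57]. Speed limits (rad/s): [2.79, 2.79, 3.14, 3.14, 3.14, 3.14].

INTERFACE

Orientations are given as [roll, pitch, yaw] about the fixed x, y, z axes, in that order (R = Rz(yaw) Ry(pitch) Rx(roll)).
In Python, from bench import state, capture, hand_in gives the robot as it stands.
- The arm moves only by the tool apply_moves, never from a script. Its argument "commands" is a list of rows, each a list of 7 numbers: the shift along the tool's x, y, z in cm, then the turn, a rotation vector about the tool's x, y, z in rad, then the opening, from 0 (shut) to 1 (fully open). A call has 1 to 12 rows; each row shifts and turns the commanded pose from where the row before left it, along the tool's axes as they then stand; what a row does not reach is not made up. A row lasts 1/8 s, in which the tool goes at most 62.5 mm and 10.7 degrees, less where a joint would pass 70% of its speed; a pose out of reach is approached as far as the arm can. A call with a gripper value outside its range is refused whole. The fingers move at their own pace and stop on an object; the grip force is fixed at half the most. Time passes only in rows, so rows that do not move let the fingers close. It gives the time, the measured TCP pose, the force, the opening and the grip force at its end, in the units of the state.
- state(): the state, without advancing time (a new reading comes with each control period).
- capture(name): name is "scene" or "side" or "wrist"; returns a dict with "color" (384x512x3 uint8, red, green, blue), "range_z" (384x512 float32, mm along the optical axis (not along the pixel's ray), 0 where there is no reading), "intrinsics" (3x3 intrinsics, pixels), "extrinsics" (4x4, takes a point from camera to world coordinates). Camera axes: x right, y down, z forward; pixel columns grow to the right and rows downward; lengths in mm; the calibration is good to about 2 mm. A picture is of the moment at which its call begins.
- hand_in(): hands the job in; it is judged then, once.
The state is a dict: "t": time; "q": joint angles; "joint_velocities": joint speeds; "tau": joint torques, N m; "tcp_pos": TCP position; "orientation": TCP orientation; "ft_force": force on the tool from outside, world axes, zero at the start; "torque": the same for the moment, N m; "width": finger opening in mm; "grip_force": force on a finger pad.
Only numpy, scipy, OpenCV 4.12 (cv2) and the standard library are available. Lean on these libraries where they do the work, as an engineer would, in place of code of your own. Each camera call takes 0.05 s, during which the arm holds its last target. There are 200 camera calls.

## Working session

There is one attempt and no reset: what is moved stays moved. The work goes in short steps, Python scripts to look and compute and a tool call to move; the robot and the scene stay as the last step left them, time stands still between calls to the robot, and variables do not carry over. Pictures are saved under pics/ and viewed, at most 10 in all, crops included, and the job is handed in when it is done.

Besides the shell and the picture viewer there is one more tool, called after "Request:" in YAML: its name, and indented under it one key for each argument. apply_moves: Moves the arm, as the interface text tells. Its arguments: {"type":"object","properties":{"commands":{"type":"array"}},"required":["commands"]}

```bash
ls; mkdir -p pics
cat > h.py <<'E'
import numpy as np, cv2
from bench import state, capture, hand_in
def snap(n):
    c=capture(n); np.savez(f'{n}.npz',**c); return c
def pts(c):
    K=np.array(c['intrinsics']);E=np.array(c['extrinsics']);z=c['range_z'].astype(float)
    v,u=np.mgrid[:z.shape[0],:z.shape[1]]
    P=np.stack([(u-K[0,2])/K[0,0]*z,(v-K[1,2])/K[1,1]*z,z],-1)
    W=P@E[:3,:3].T+E[:3,3]; W[z==0]=np.nan
    return W
E
python3 - <<'E'
from h import *
a=snap('scene');b=snap('side')
for n,c in(('scene',a),('side',b)):
    cv2.imwrite(f'pics/{n}0.png',cv2.cvtColor(cv2.resize(c['color'],(784,588)),cv2.COLOR_RGB2BGR))
    print(np.round(c['extrinsics'],2).tolist())
print(state())
E
```

```text
pics
[[0.6, 0.54, -0.59, 1371.15], [0.8, -0.4, 0.45, -575.29], [0.01, -0.74, -0.68, 1111.11], [0.0, 0.0, 0.0, 1.0]]
[[-0.97, -0.18, 0.17, 319.18], [-0.24, 0.72, -0.65, 745.41], [-0.0, -0.67, -0.74, 904.5], [0.0, 0.0, 0.0, 1.0]]
{'t': 0.1, 'q': array([-1.44709608e+00,  8.79006084e-02,  1.37204571e+00, -1.78147356e-05,
        1.68357459e+00, -1.03109068e-01]), 'joint_velocities': array([-0.00016736, -0.00078361, -0.0045891 , -0.00136299,  0.00026773,
       -0.00018445]), 'tau': array([ 2.64526447e-03, -3.41252303e+01, -3.03301263e+01,  7.19564455e-02,
        3.04519082e-02, -9.68078984e-05]), 'tcp_pos': array([ 123.60516476, -535.4530856 ,  204.43966171]), 'orientation': array([-3.13967282e+00, -1.80856464e-04,  2.26807156e-01]), 'ft_force': array([-0.52670167,  0.16531594, -0.14927003]), 'torque': array([0.00510777, 0.0253298 , 0.00695228]), 'grip_force': 0.0, 'width': 94.01081317819376}
```

View pics/scene0.png

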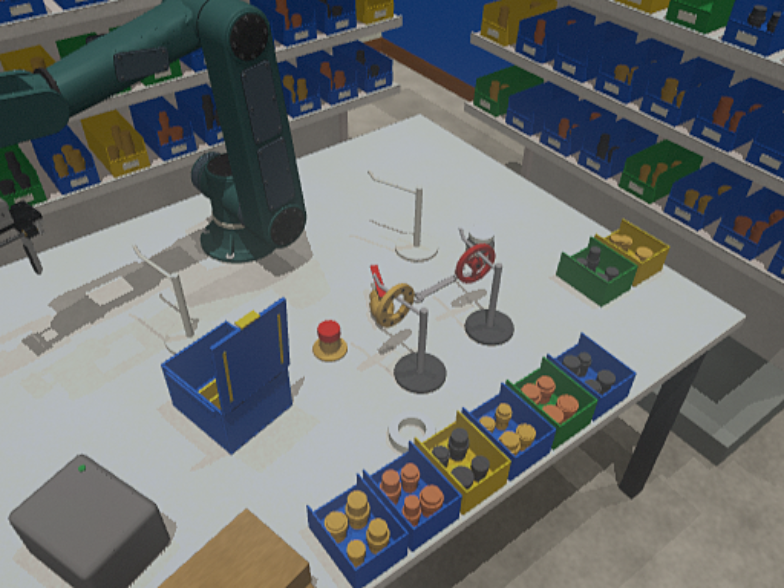

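View pics/side0.png

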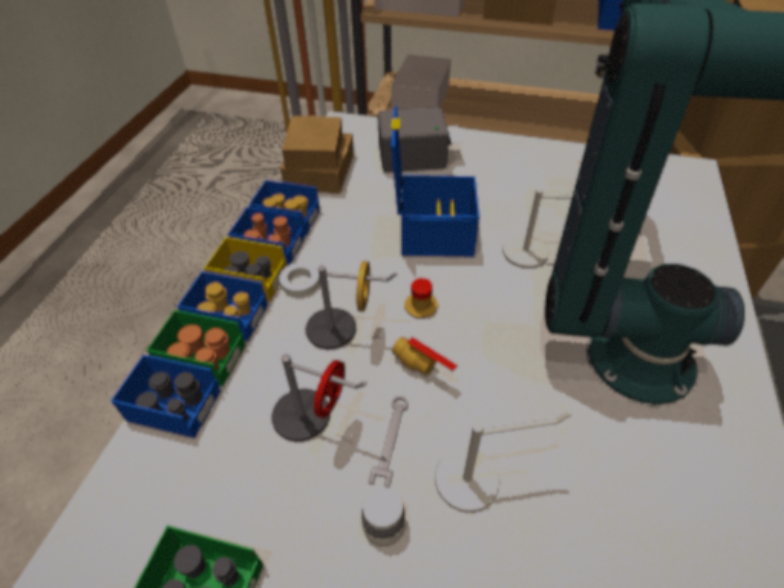

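The scene view shows the bronze ring at (393,303) on the dark stand whose post is at (424,340), and the blue tote at (230,390) with its lid upright at (255,350). Things that could be mistaken for the flange: the tape ring at (410,432) is white and lies flat, and the red wheel at (476,262) hangs on the other dark stand. The stands at (180,300) and (418,215) are white and empty. I choose the bronze ring at (393,303), seen at (363,285) in the side view.

Run:
```python
from h import *
np.set_printoptions(precision=1,suppress=True)
for n in('scene','side'):
    c=dict(np.load(n+'.npz'));W=pts(c);hsv=cv2.cvtColor(c['color'],cv2.COLOR_RGB2HSV).astype(int);H,S,V=[hsv[...,i] for i in range(3)]
    s=512/784
    def box(x0,y0,x1,y1):
        m=np.zeros(H.shape,bool);m[int(y0*s):int(y1*s),int(x0*s):int(x1*s)]=1;return m
    fb=box(365,270,425,335) if n=='scene' else box(345,250,385,315)
    m=fb&(H>12)&(H<30)&(S>90)&(W[...,2]>105)&(W[...,2]<240)
    P=W[m];print(n,'flange',len(P),'med',np.median(P,0),'lo',np.percentile(P,2,0),'hi',np.percentile(P,98,0))
    q=P-P.mean(0);print(' normal',np.linalg.svd(q,full_matrices=False)[2][2],np.linalg.svd(q,full_matrices=False)[1])
    # hook: low saturation things above counter in box
    hb=box(375,270,445,400) if n=='scene' else box(300,255,405,350)
    g=hb&(S<70)&(W[...,2]>30)&(W[...,2]<200)
    P=W[g]
    post=P[(P[:,2]>30)&(P[:,2]<150)];print(' post',len(post),np.median(post,0),np.std(post,0))
    peg=P[(P[:,2]>155)];print(' peg',len(peg));print(peg[::max(1,len(peg)//15)])
    # wheel
    r=((H<8)|(H>172))&(S>120)&(W[...,2]>100)&(W[...,2]<240);P=W[r];print(' wheel',len(P),np.nanmedian(P,0))
    b=(H>100)&(H<130)&(S>120); tb=box(155,290,300,455) if n=='scene' else box(385,100,485,260)
    P=W[b&tb];lab=P[(P[:,2]>10)]
    print(' tote lo/hi',np.percentile(lab,1,0),np.percentile(lab,99,0))
    low=lab[(lab[:,2]<127)];hull=cv2.minAreaRect(low[:,:2].astype(np.float32));print(' rect<127',hull)
    rim=lab[(lab[:,2]<129)&(lab[:,2]>119)];print(' rim',cv2.minAreaRect(rim[:,:2].astype(np.float32)))
    lid=lab[lab[:,2]>140];print(' lid',len(lid),lid.mean(0),np.linalg.svd(lid-lid.mean(0),full_matrices=False)[2][2],cv2.minAreaRect(lid[:,:2].astype(np.float32)),lid[:,2].max())
    y=(H>20)&(H<35)&(S>130)&tb;P=W[y&(W[...,2]<62)];print(' ribs',len(P),P[::max(1,len(P)//12)])
```

```text
scene flange 311 med [568.2  57.7 158.4] lo [559.4  18.8 108.2] hi [576.4 110.3 194.6]
 normal [1.  0.1 0. ] [510.  475.3  60.4]
 post 180 [645.4  71.4 101.3] [41.1 15.3 33.4]
 peg 160
[[497.4  62.8 183.3]
 [512.1  59.8 178.6]
 [522.5  59.8 169.3]
 [540.7  61.6 173.1]
 [568.3  71.4 175.5]
 [573.   52.3 181.1]
 [570.5  54.4 169.8]
 [586.5  65.2 167.5]
 [603.   67.6 170.3]
 [636.9  81.8 183.9]
 [641.7  77.7 185.8]
 [639.9  71.7 183.8]
 [645.4  71.  184.2]
 [650.2  74.8 181.7]
 [649.3  72.2 174.3]
 [651.5  70.7 168.7]]
 wheel 179 [556.3 283.  149.1]
 tote lo/hi [ 386.4 -373.4   12.7] [ 602.2 -184.4  303. ]
 rect<127 ((484.98406982421875, -279.2843017578125), (191.17445373535156, 170.61419677734375), 12.14365005493164)
 rim ((487.04119873046875, -282.2610778808594), (190.13031005859375, 162.5596923828125), 11.384560585021973)
 lid 1870 [ 585.  -264.4  227.4] [ 1.   0.2 -0.1] ((583.424560546875, -258.19207763671875), (17.29133415222168, 159.9543914794922), 12.040356636047363) 306.8946833757401
 ribs 118 [[ 442.9 -291.3   49.2]
 [ 450.9 -301.9   50. ]
 [ 455.1 -297.9   46.6]
 [ 452.2 -294.
[... 972 characters left out ...]
29)
 rim ((478.05169677734375, -272.2928466796875), (177.05563354492188, 167.62606811523438), 13.444168090820312)
 lid 220 [ 566.4 -216.3  241.1] [-1.  -0.2  0.1] ((574.4507446289062, -250.70999145507812), (18.30610466003418, 158.690673828125), 11.87579345703125) 306.75352130812996
 ribs 34 [[ 491.  -347.7   52.1]
 [ 488.7 -334.7   57.5]
 [ 488.2 -332.8   54.2]
 [ 454.4 -340.8   54.4]
 [ 459.1 -350.2   41.5]
 [ 495.4 -356.8   24.6]
 [ 458.9 -351.6   35.6]
 [ 494.4 -351.8   23.7]
 [ 480.7 -314.5   55.1]
 [ 451.  -321.9   55. ]
 [ 483.4 -308.6   54.3]
 [ 456.4 -336.6   37.7]
 [ 446.6 -320.1   52.4]
 [ 482.2 -302.4   54.5]
 [ 455.4 -331.9   36.7]
 [ 445.1 -310.4   55.5]
 [ 454.9 -330.7   32.7]]
```

Request:
apply_moves:
  commands:
    - [0,0,-2,0,0,-0.12,0.6]
    - [0,0,-2,0,0,-0.12,0.6]
    - [0,0,-2,0,0,-0.12,0.6]
    - [0,0,-2,0,0,-0.12,0.6]
    - [0,0,-2,0,0,-0.12,0.6]
    - [0,0,-2,0,0,-0.12,0.6]
    - [0,0,-2,0,0,-0.12,0.6]
    - [0,0,-2,0,0,-0.12,0.6]
    - [0,0,0,0,0,-0.12,0.6]
    - [0,0,0,0,0,-0.12,0.6]
    - [0,0,0,0,0,-0.12,0.6]
    - [0,0,0,0,0,-0.12,0.6]

```text
t: 1.6
tcp_pos: [123.7, -535.8, 364.8]
orientation: [-3.142, -0.001, 1.671]
ft_force: [0.8, -0.2, 0.4]
width: 56.5
grip_force: 0.0
```

Request:
apply_moves:
  commands:
    - [2,2.6,0,0,0,0,0.6]
    - [2,2.6,0,0,0,0,0.6]
    - [2,2.6,0,0,0,0,0.6]
    - [2,2.6,0,0,0,0,0.6]
    - [2,2.6,0,0,0,0,0.6]
    - [2,2.6,0,0,0,0,0.6]
    - [2,2.6,0,0,0,0,0.6]
    - [2,2.6,0,0,0,0,0.6]
    - [2,2.6,0,0,0,0,0.6]
    - [2,2.6,0,0,0,0,0.6]
    - [0,0,0,0,0,0,0.6]
    - [0,0,0,0,0,0,0.6]

```text
t: 3.1
tcp_pos: [362.9, -312.2, 365.1]
orientation: [-3.141, -0.0, 1.667]
ft_force: [-0.3, -0.3, 0.8]
width: 56.3
grip_force: 0.0
```

Run:
```python
from h import *
c=snap('wrist');cv2.imwrite('pics/w1.png',cv2.cvtColor(c['color'],cv2.COLOR_RGB2BGR));print(np.round(c['extrinsics'],3).tolist());s=state();print(s['tcp_pos'],s['orientation'],s['q'])
```

```text
[[0.995, 0.092, 0.025, 354.466], [0.095, -0.958, -0.27, -232.332], [-0.001, 0.271, -0.963, 543.908], [0.0, 0.0, 0.0, 1.0]]
[ 362.75735425 -312.44857519  365.1915303 ] [-3.14088351e+00 -6.83474063e-05  1.66588195e+00] [-8.29137402e-01 -4.71635256e-02  1.19217606e+00 -5.76404456e-04
  1.99706184e+00 -9.24461247e-01]
```

View pics/w1.png

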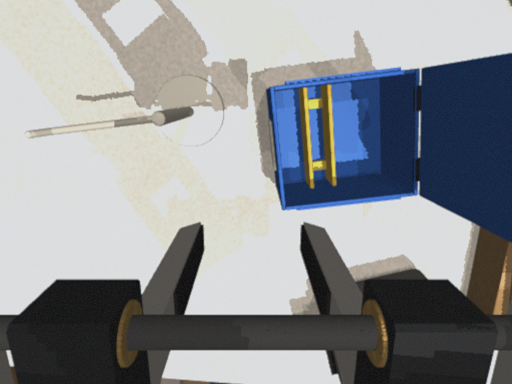

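The wrist view shows the open tote around (345,138), with the two yellow ribs at x≈308 and x≈330, the chocks at (317,103) and (319,165), and the hinge near x=418. The white stand is at (160,115).

Run:
```python
from h import *
np.set_printoptions(precision=1,suppress=True)
c=dict(np.load('wrist.npz'));W=pts(c);hsv=cv2.cvtColor(c['color'],cv2.COLOR_RGB2HSV).astype(int);H,S,V=[hsv[...,i] for i in range(3)]
m=(H>18)&(H<35)&(S>120);m[:75]=0;m[200:]=0;m[:,:290]=0;m[:,345:]=0
P=W[m];print(len(P))
top=P[(P[:,2]>48)&(P[:,2]<62)]
r=cv2.minAreaRect(top[:,:2].astype(np.float32));print('ribs top',len(top),top[:,2].mean(),r)
ch=P[(P[:,2]>8)&(P[:,2]<25)]
print('chock med',np.median(ch,0) if len(ch) else 0, len(ch), cv2.minAreaRect(ch[:,:2].astype(np.float32)))
b=(H>100)&(H<130)&(S>100);Q=W[b];rim=Q[(Q[:,2]>120)&(Q[:,2]<130)&(Q[:,0]<585)&(Q[:,0]>370)&(Q[:,1]<-150)]
print('rim',len(rim),cv2.minAreaRect(rim[:,:2].astype(np.float32)))
lid=W[(W[...,2]>140)&b];lid=lid[lid[:,0]<640];print('lid',len(lid),lid.mean(0),np.linalg.svd(lid-lid.mean(0),full_matrices=False)[2][2])
# white stand height
```

```text
1808
ribs top 893 53.784486750997125 ((458.48211669921875, -281.297119140625), (40.06879425048828, 146.96983337402344), 12.395081520080566)
chock med [ 463.4 -273.7   15.4] 388 ((456.4236755371094, -283.3399658203125), (34.69845962524414, 149.11508178710938), 12.249289512634277)
rim 2271 ((479.0126647949219, -276.78948974609375), (181.3687286376953, 165.8603515625), 12.12595272064209)
lid 13623 [ 571.6 -254.5  215.1] [ 1.   0.2 -0. ]
```

Request:
apply_moves:
  commands:
    - [2.8,1.95,0,0,0,0,0.6]
    - [2.8,1.95,0,0,0,0,0.6]
    - [2.8,1.95,0,0,0,0,0.6]
    - [2.8,1.95,0,0,0,0,0.6]
    - [2.8,1.95,0,0,0,0,0.6]
    - [2.8,1.95,0,0,0,0,0.6]
    - [2.8,1.95,0,0,0,0,0.6]
    - [2.8,1.95,0,0,0,0,0.6]
    - [2.8,1.95,0.5,0,0,0,0.6]
    - [2.8,1.95,1,0,0,0,0.6]
    - [2.8,1.95,1,0,0,0,0.6]
    - [2.8,1.95,1,0,0,0,0.6]

```text
t: 4.65
tcp_pos: [564.6, 44.5, 330.0]
orientation: [-3.141, 0.0, 1.665]
ft_force: [0.2, 0.1, 0.1]
width: 56.0
grip_force: 0.0
```

Request:
apply_moves:
  commands:
    - [0,0,0,0,0,0,0.6]
    - [0,0,0,0,0,0,0.6]
    - [0,0,0,0,0,0,0.6]

```text
t: 5.03
tcp_pos: [563.9, 43.6, 331.3]
orientation: [3.14, 0.001, 1.665]
ft_force: [0.3, -1.0, 0.8]
width: 56.3
grip_force: 0.0
```

Run:
```python
from h import *
c=snap('wrist');cv2.imwrite('pics/w2.png',cv2.cvtColor(c['color'],cv2.COLOR_RGB2BGR));print(np.round(c['extrinsics'],3).tolist());s=state();print(s['tcp_pos'],s['orientation'],s['q'])
W=pts(c);np.set_printoptions(precision=1,suppress=True)
hsv=cv2.cvtColor(c['color'],cv2.COLOR_RGB2HSV).astype(int);H,S,V=[hsv[...,i] for i in range(3)]
m=(H>12)&(H<32)&(S>80)&(W[...,2]>120)&(W[...,2]<215)
v,u=np.nonzero(m);P=W[m];print(len(P),u.min(),u.max(),v.min(),v.max())
hi=P[P[:,2]>190];print('top',len(hi),hi.mean(0),P[:,2].max());print('all',cv2.minAreaRect(P[:,:2].astype(np.float32)))
g=(S<70)&(W[...,2]>155)&(W[...,2]<198)&(W[...,1]>30);G=W[g];print('grey',len(G))
np.random.seed(0);print(G[np.argsort(G[:,0])][::max(1,len(G)//30)])
```

```text
[[0.996, 0.09, 0.026, 555.163], [0.093, -0.958, -0.27, 123.594], [0.001, 0.271, -0.962, 510.068], [0.0, 0.0, 0.0, 1.0]]
[563.87304522  43.74937587 331.34208224] [3.14025174e+00 5.00027801e-04 1.66495298e+00] [-2.25999788e-02  1.32753834e-01  1.07306155e+00 -3.64228602e-04
  1.93438721e+00 -1.16886733e-01]
1042 235 258 102 383
top 530 [561.3  67.3 193.5] 200.47188934813545
all ((565.5367431640625, -40.40045166015625), (16.975370407104492, 317.925048828125), 2.4230763912200928)
grey 1285
[[496.5  63.7 188.1]
 [501.7  65.6 184.7]
 [505.8  58.8 184. ]
 [510.3  65.  175.7]
 [515.2  62.9 173.3]
 [521.2  64.6 173.3]
 [526.5  64.1 174.1]
 [532.2  67.4 172. ]
 [537.4  66.9 172.4]
 [542.7  65.6 173.9]
 [547.9  63.4 170.3]
 [552.7  68.6 173.6]
 [558.7  37.1 180.8]
 [571.8  73.4 173.1]
 [577.   72.8 172.9]
 [582.3  71.3 173.3]
 [587.7  69.5 171.8]
 [593.1  75.3 172.9]
 [598.4  73.  174.2]
 [604.9  72.3 172.8]
 [610.3  76.1 174.2]
 [615.6  79.2 170.5]
 [621.   74.9 173.3]
 [626.3  73.4 173.4]
 [630.9  78.3 182.4]
 [632.3  73.7 184.1]
 [634.1  78.9 190.1]
 [636.   85.1 177.3]
 [638.   85.8 181.3]
 [640.2  81.1 188. ]
 [642.9  75.5 188.4]]
```

View pics/w2.png

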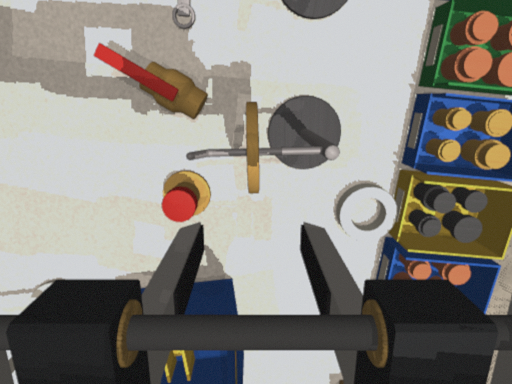

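The close wrist view shows the bronze ring edge-on at (253,147) on the grey peg, which runs from (190,155) to the post at (333,152), with the dark base at (305,132). The valve (175,88), fitting (183,200) and tape (365,210) are separate from it. The choice is confirmed.

Request:
apply_moves:
  commands:
    - [0.5,0,1,0,0,-0.015,0.5]
    - [1,0,2,0,0,0,0.5]
    - [1,0,2,0,0,0,0.5]
    - [0,0,2,0,0,0,0.5]
    - [0,0,2,0,0,0,0.5]
    - [0,0,2,0,0,0,0.5]
    - [0,0,1.5,0,0,0,0.5]
    - [0,0,1.2,0,0,0,0.5]
    - [0,0,1,0,0,0,0.5]
    - [0,0,0.5,0,0,0,0.5]
    - [0,0,0,0,0,0,0.5]
    - [0,0,0,0,0,0,0.5]

```text
t: 6.58
tcp_pos: [561.7, 69.8, 179.1]
orientation: [3.14, 0.0, 1.682]
ft_force: [1.1, 0.5, -0.8]
width: 47.0
grip_force: 0.0
```

Run:
```python
from h import *
c=snap('wrist');cv2.imwrite('pics/w3.png',cv2.cvtColor(c['color'],cv2.COLOR_RGB2BGR));s=state();print(s['tcp_pos'],s['orientation'],s['ft_force'])
```

```text
[561.71614574  69.81926674 179.16989135] [3.14024393e+00 1.75600091e-04 1.68177932e+00] [0.65522502 0.29072002 0.01767048]
```

View pics/w3.png

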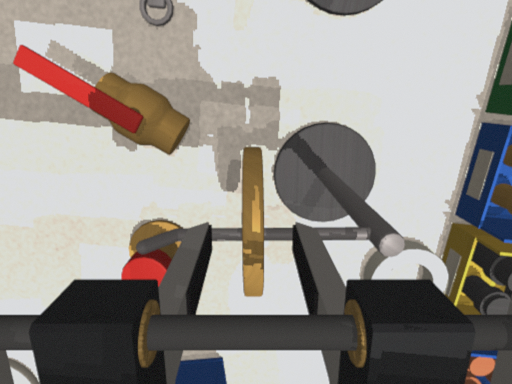

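The fingers straddle the ring at (253,230), with the ring midway between them and in line with the peg. I'll close now.

Request:
apply_moves:
  commands:
    - [0,0,0.1,0,0,0,0.3]
    - [0,0,0,0,0,0,0]
    - [0,0,0,0,0,0,0]
    - [0,0,0,0,0,0,0]
    - [0,0,0,0,0,0,0]
    - [0,0,0,0,0,0,0]
    - [0,0,0,0,0,0,0]
    - [0,0,0,0,0,0,0]

```text
t: 7.62
tcp_pos: [561.6, 69.8, 177.5]
orientation: [3.141, 0.0, 1.682]
ft_force: [1.6, -0.2, -0.1]
width: 11.8
grip_force: 30.0
```

Request:
apply_moves:
  commands:
    - [0,0,-0.3,0,0,0,0]
    - [0,0,-0.4,0,0,0,0]
    - [0,0,-0.5,0,0,0,0]
    - [0,0,-0.5,0,0,0,0]
    - [0,0,-0.5,0,0,0,0]
    - [0,0,-0.4,0,0,0,0]
    - [0,0,-0.3,0,0,0,0]
    - [0,0,0,0,0,0,0]
    - [0,0,0,0,0,0,0]

```text
t: 8.75
tcp_pos: [561.2, 69.8, 206.3]
orientation: [-3.141, 0.0, 1.682]
ft_force: [0.2, 0.1, -5.5]
width: 11.6
grip_force: 30.0
```

Run:
```python
from h import *
c=snap('side');s=state();print(s['tcp_pos'],s['width'],s['ft_force'])
cv2.imwrite('pics/s1.png',cv2.cvtColor(cv2.resize(c['color'][120:280,150:360],None,fx=3.5,fy=3.5),cv2.COLOR_RGB2BGR))
```

```text
[561.16415792  69.80173519 206.16103539] 11.885061916253214 [ 0.76430215 -0.44653427 -4.4751594 ]
```

View pics/s1.png

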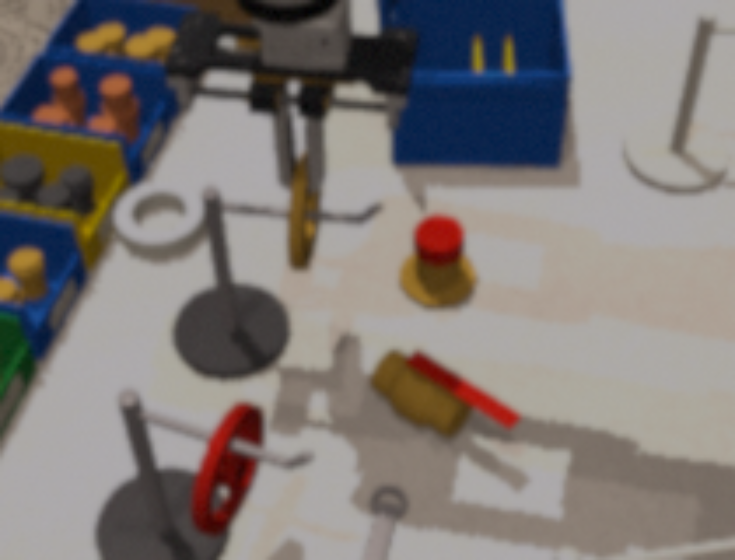

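The side crop shows the ring at (302,215) held up with the peg through its hole and its weight on the gripper (about 5 N). Now I draw it off along the peg.

Request:
apply_moves:
  commands:
    - [0,-0.5,0,0,0,0,0]
    - [0,-1,0,0,0,0,0]
    - [0,-1.3,0,0,0,0,0]
    - [0,-1.4,0,0,0,0,0]
    - [0,-1.4,0,0,0,0,0]
    - [0,-1.4,0,0,0,0,0]
    - [0,-1.4,0,0,0,0,0]
    - [0,-1.4,0,0,0,0,0]
    - [0,-1.2,0,0,0,0,0]
    - [0,-1,0,0,0,0,0]
    - [0,-0.5,0,0,0,0,0]
    - [0,0,0,0,0,0,0]

```text
t: 10.3
tcp_pos: [437.0, 55.9, 206.6]
orientation: [3.141, 0.0, 1.682]
ft_force: [-0.3, 0.1, -4.8]
width: 12.0
grip_force: 30.0
```

Request:
apply_moves:
  commands:
    - [0,0,0,0,0,0,0]
    - [0,0,-0.5,0,0,-0.02,0]
    - [0,0,-1,0,0,-0.02,0]
    - [0,0,-1.3,0,0,-0.02,0]
    - [0,0,-1.5,0,0,-0.02,0]
    - [0,0,-1.5,0,0,-0.02,0]
    - [0,0,-1.5,0,0,0,0]
    - [0,0,-1.5,0,0,0,0]
    - [0,0,-1.5,0,0,0,0]
    - [0,0,-1.2,0,0,0,0]
    - [0,0,-0.5,0,0,0,0]
    - [0,0,0,0,0,0,0]

```text
t: 11.8
tcp_pos: [437.2, 56.0, 326.6]
orientation: [3.141, 0.0, 1.782]
ft_force: [0.2, -0.2, -5.2]
width: 11.5
grip_force: 30.0
```

Request:
apply_moves:
  commands:
    - [-1,-0.15,0,0,0,0,0]
    - [-2,-0.3,0,0,0,0,0]
    - [-2.6,-0.39,0,0,0,0,0]
    - [-2.6,-0.39,0,0,0,0,0]
    - [-2.6,-0.39,0,0,0,0,0]
    - [-2.6,-0.39,0,0,0,0,0]
    - [-2.6,-0.39,0,0,0,0,0]
    - [-2.6,-0.39,0,0,0,0,0]
    - [-2.6,-0.39,0,0,0,0,0]
    - [-2.6,-0.39,0,0,0,0,0]
    - [-2.6,-0.39,0,0,0,0,0]
    - [-2.6,-0.39,0,0,0,0,0]

```text
t: 13.3
tcp_pos: [454.7, -238.1, 325.6]
orientation: [-3.14, -0.001, 1.781]
ft_force: [-0.6, 0.6, -3.8]
width: 11.8
grip_force: 30.0
```

Request:
apply_moves:
  commands:
    - [-2.6,-0.39,0,0,0,0,0]
    - [-1.2,-0.18,0,0,0,0,0]
    - [-0.6,-0.09,0,0,0,0,0]
    - [0,0,0,0,0,0,0]
    - [0,0,0,0,0,0,0]
    - [0,0,0,0,0,0,0]

```text
t: 14.05
tcp_pos: [458.1, -280.5, 326.8]
orientation: [3.141, 0.0, 1.783]
ft_force: [-0.3, 1.1, -4.6]
width: 11.9
grip_force: 30.0
```

Run:
```python
from h import *
np.set_printoptions(precision=1,suppress=True)
s=state();print(s['tcp_pos'],s['orientation'],s['width'],s['ft_force'])
for n in('wrist','scene','side'):
    c=snap(n);W=pts(c);hsv=cv2.cvtColor(c['color'],cv2.COLOR_RGB2HSV).astype(int);H,S,V=[hsv[...,i] for i in range(3)]
    d=np.hypot(W[...,0]-s['tcp_pos'][0],W[...,1]-s['tcp_pos'][1])
    m=(H>12)&(H<32)&(S>80)&(W[...,2]>200)&(W[...,2]<360)&(d<60);P=W[m]
    if len(P)>20: print(n,len(P),'mean',P.mean(0),'lo',np.percentile(P,2,0),'hi',np.percentile(P,98,0),np.linalg.svd(P-P.mean(0),full_matrices=False)[2][2])
    if n=='wrist':
        cv2.imwrite('pics/w4.png',cv2.cvtColor(c['color'],cv2.COLOR_RGB2BGR))
        m=(H>18)&(H<35)&(S>120)&(W[...,2]>47)&(W[...,2]<62)&(abs(W[...,0]-460)<60)&(abs(W[...,1]+281)<100);P=W[m];print('ribs',len(P),cv2.minAreaRect(P[:,:2].astype(np.float32)))
```

```text
[ 458.1 -280.5  326.8] [3.1 0.  1.8] 11.93091142095197 [-0.3  1.1 -4.6]
wrist 3219 mean [ 454.3 -266.9  335. ] lo [ 443.6 -311.4  302.3] hi [ 466.3 -233.6  345.2] [1.  0.2 0. ]
ribs 734 ((459.2049255371094, -281.77740478515625), (38.60377502441406, 145.47772216796875), 11.823628425598145)
scene 515 mean [ 465.3 -287.2  296.5] lo [ 452.7 -329.9  253. ] hi [ 476.8 -239.2  342.3] [1.  0.2 0. ]
side 151 mean [ 453.4 -258.   313.8] lo [ 443.4 -309.7  266.5] hi [ 469.2 -231.   345.1] [-1.  -0.2 -0.1]
```

View pics/w4.png

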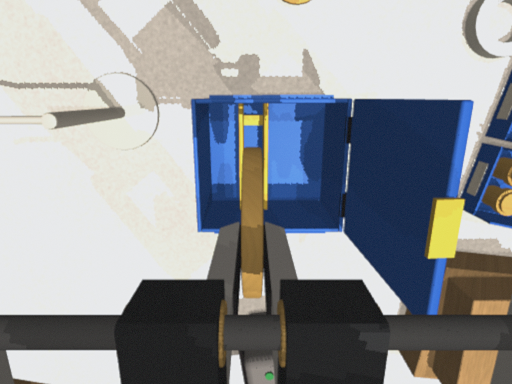

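The ring at (253,220) sits centred over the slot between the ribs (240 and 266), parallel to them, and the lid stays clear at (405,200). Lowering.

Request:
apply_moves:
  commands:
    - [0,0.1,1,0,0,0,0]
    - [0,0,1.5,0,0,0,0]
    - [0,0,2,0,0,0,0]
    - [0,0,2,0,0,0,0]
    - [0,0,2,0,0,0,0]
    - [0,0,2,0,0,0,0]
    - [0,0,2,0,0,0,0]
    - [0,0,2,0,0,0,0]
    - [0,0,2,0,0,0,0]
    - [0,0,1.5,0,0,0,0]
    - [0,0,1,0,0,0,0]
    - [0,0,0,0,0,0,0]

```text
t: 15.7
tcp_pos: [458.5, -280.6, 135.4]
orientation: [-3.14, -0.001, 1.782]
ft_force: [-0.3, 0.4, -3.9]
width: 11.7
grip_force: 30.0
```

Request:
apply_moves:
  commands:
    - [0,0,0.5,0,0,0,0]
    - [0,0,0.5,0,0,0,0]
    - [0,0,0.5,0,0,0,0]
    - [0,0,0.5,0,0,0,0]
    - [0,0,0.5,0,0,0,0]
    - [0,0,0.5,0,0,0,0]
    - [0,0,0.4,0,0,0,0]
    - [0,0,0.3,0,0,0,0]
    - [0,0,0.2,0,0,0,0]
    - [0,0,0.2,0,0,0,0]
    - [0,0,0.2,0,0,0,0]
    - [0,0,0,0,0,0,0]

```text
t: 17.2
tcp_pos: [458.9, -280.9, 93.3]
orientation: [-3.141, -0.0, 1.782]
ft_force: [0.5, 0.4, -5.0]
width: 11.6
grip_force: 30.0
```

Request:
apply_moves:
  commands:
    - [0,0,0.15,0,0,0,0]
    - [0,0,0.15,0,0,0,0]
    - [0,0,0.15,0,0,0,0]
    - [0,0,0,0,0,0,0]

```text
t: 17.7
tcp_pos: [458.9, -280.8, 88.8]
orientation: [-3.141, -0.0, 1.782]
ft_force: [-0.5, 0.3, -5.0]
width: 12.0
grip_force: 30.0
```

Request:
apply_moves:
  commands:
    - [0,0,0.1,0,0,0,0]
    - [0,0,0,0,0,0,0]

```text
t: 17.95
tcp_pos: [459.0, -280.9, 87.9]
orientation: [-3.141, -0.0, 1.782]
ft_force: [-0.2, -0.2, -5.2]
width: 11.4
grip_force: 30.0
```

Request:
apply_moves:
  commands:
    - [0,0,0.1,0,0,0,0]
    - [0,0,0,0,0,0,0]

```text
t: 18.2
tcp_pos: [459.0, -280.9, 86.9]
orientation: [-3.141, -0.0, 1.782]
ft_force: [-0.2, 0.2, -4.9]
width: 12.0
grip_force: 30.0
```

Request:
apply_moves:
  commands:
    - [0,0,0.1,0,0,0,0]
    - [0,0,0,0,0,0,0]

```text
t: 18.45
tcp_pos: [459.2, -281.0, 86.7]
orientation: [3.141, 0.001, 1.782]
ft_force: [-1.4, 0.9, -1.0]
width: 11.7
grip_force: 30.0
```

Request:
apply_moves:
  commands:
    - [0,0,0.1,0,0,0,0]
    - [0,0,0,0,0,0,0]

```text
t: 18.7
tcp_pos: [459.4, -281.2, 86.7]
orientation: [3.141, 0.001, 1.782]
ft_force: [-2.4, 1.5, 5.4]
width: 11.5
grip_force: 30.0
```

Request:
apply_moves:
  commands:
    - [0,0,-0.1,0,0,0,0]
    - [0,0,0,0,0,0,0.2]
    - [0,0,0,0,0,0,0.4]
    - [0,0,0,0,0,0,0.45]
    - [0,0,0,0,0,0,0.45]
    - [0,0,0,0,0,0,0.45]
    - [0,0,0,0,0,0,0.45]
    - [0,0,0,0,0,0,0.45]
    - [0,0,0,0,0,0,0.45]

```text
t: 19.82
tcp_pos: [459.0, -280.9, 86.0]
orientation: [3.142, 0.0, 1.782]
ft_force: [0.0, 0.6, 0.3]
width: 42.1
grip_force: 0.0
```

Run:
```python
from h import *
np.set_printoptions(precision=1,suppress=True)
s=state();print(s['tcp_pos'],s['width'],s['ft_force'],s['grip_force'])
c=snap('wrist');cv2.imwrite('pics/w5.png',cv2.cvtColor(c['color'],cv2.COLOR_RGB2BGR))
```

```text
[ 459.  -280.9   86. ] 42.10723568018039 [0.  0.6 0.3] 0.0
```

View pics/w5.png

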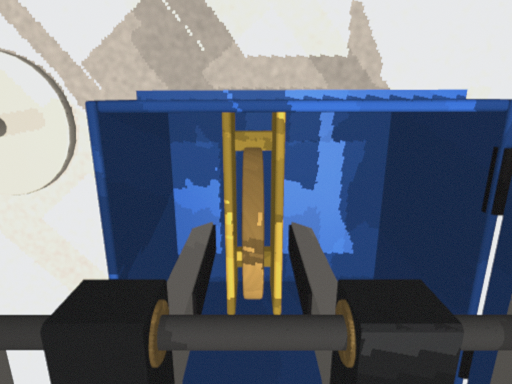

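The wrist view shows the ring standing upright in the slot at (253,225), between the ribs (229 and 278), with the open fingers clear of it. I raise straight up and shut the fingers.

Request:
apply_moves:
  commands:
    - [0,0,-0.5,0,0,0,0.45]
    - [0,0,-1,0,0,0,0.45]
    - [0,0,-2,0,0,0,0.45]
    - [0,0,-2.5,0,0,0,0.45]
    - [0,0,-3,0,0,0,0.45]
    - [0,0,-3,0,0,0,0.45]
    - [0,0,-3,0,0,0,0.2]
    - [0,0,-3,0,0,0,0]
    - [0,0,-3,0,0,0,0]
    - [0,0,-3,0,0,0,0]
    - [0,0,-2,0,0,0,0]
    - [0,0,0,0,0,0,0]

```text
t: 21.38
tcp_pos: [459.5, -281.2, 348.9]
orientation: [3.138, 0.004, 1.782]
ft_force: [0.2, 0.1, 0.3]
width: 0.5
grip_force: 0.0
```

Run:
```python
from h import *
np.set_printoptions(precision=2,suppress=True)
s=state();print(s['tcp_pos'],s['width'])
c=snap('wrist');W=pts(c);hsv=cv2.cvtColor(c['color'],cv2.COLOR_RGB2HSV).astype(int);H,S,V=[hsv[...,i] for i in range(3)]
m=(H>12)&(H<35)&(S>80)&(W[...,2]>62)&(W[...,2]<115)&(abs(W[...,0]-460)<40)&(abs(W[...,1]+281)<80);P=W[m];print('ring',len(P),P.mean(0),cv2.minAreaRect(P[:,:2].astype(np.float32)),P[:,2].max())
for n in ('scene','wrist'):
    if n=='scene': c=snap(n);W=pts(c);hsv=cv2.cvtColor(c['color'],cv2.COLOR_RGB2HSV).astype(int);H,S,V=[hsv[...,i] for i in range(3)]
    m=(H>100)&(H<130)&(S>100)&(W[...,2]>140)&(W[...,2]<300)&(abs(W[...,0]-580)<45)&(W[...,1]<-160)&(W[...,1]>-360);P=W[m]
    T=np.c_[(P[:,:2]-[479,-277])@[.977,.213],P[:,2]];k=np.polyfit(T[:,1],T[:,0],1);print(n,'lid tote-x at z=125.5,305:',np.polyval(k,[125.5,305]),'angle',1.571+np.arctan(k[0]))
```

```text
[ 459.5  -281.23  348.89] 0.5088850769300375
ring 609 [ 457.03 -274.55   95.28] ((458.09246826171875, -279.4251708984375), (11.0364990234375, 92.94133758544922), 12.040617942810059) 106.84612977199885
scene lid tote-x at z=125.5,305: [ 99.95 111.4 ] angle 1.6347259031659764
wrist lid tote-x at z=125.5,305: [ 99.95 111.4 ] angle 1.6347259031659764
```

Request:
apply_moves:
  commands:
    - [0,1,0,0,0,0,0]
    - [0,2,0,0,0,0,0]
    - [0,2.5,0,0,0,0,0]
    - [0,2.5,0,0,0,0,0]
    - [0,2.5,0,0,0,0,0]
    - [0,2.5,0,0,0,0,0]
    - [0,2.2,0,0,0,0,0]
    - [0,1.5,0,0,0,0,0]
    - [0,0.5,0,0,0,0,0]
    - [0,0,0,0,0,0,0]
    - [0,0,0,0,0,0,0]

```text
t: 22.85
tcp_pos: [626.8, -245.0, 346.1]
orientation: [-3.141, 0.0, 1.781]
ft_force: [0.2, -0.2, 0.4]
width: 0.6
grip_force: 0.0
```

Request:
apply_moves:
  commands:
    - [0,0,1,0,0,0,0]
    - [0,0,2,0,0,0,0]
    - [0,0,2,0,0,0,0]
    - [0,0,2,0,0,0,0]
    - [0,0,1.5,0,0,0,0]
    - [0,0,0.5,0,0,0,0]
    - [0,0,0,0,0,0,0]
    - [0,0,0,0,0,0,0]

```text
t: 23.85
tcp_pos: [627.5, -245.1, 257.2]
orientation: [3.14, 0.001, 1.782]
ft_force: [0.6, -0.0, 0.7]
width: 0.6
grip_force: 0.0
```

Request:
apply_moves:
  commands:
    - [0,-1,0,0,0,0,0]
    - [0,-1.3,0,0,0,0,0]
    - [0,-1,0,0,0,0,0]
    - [0,-1,0,0,0,0,0]
    - [0,-1,0,0,0,0,0]
    - [0,-1,0,0,0,0,0]
    - [0,0,0,0,0,0,0]

```text
t: 24.72
tcp_pos: [564.4, -258.3, 255.8]
orientation: [-3.14, -0.001, 1.781]
ft_force: [0.2, 0.4, -1.1]
width: 0.7
grip_force: 0.0
```

Request:
apply_moves:
  commands:
    - [0,-1.3,0.3,0,0,0,0]
    - [0,-1.3,0.3,0,0,0,0]
    - [0,-1.2,0.5,0,0,0,0]
    - [0,-1.2,0.5,0,0,0,0]
    - [0,-1.1,0.75,0,0,0,0]
    - [0,-1.1,0.75,0,0,0,0]
    - [0,0,0,0,0,0,0]

```text
t: 25.6
tcp_pos: [493.8, -273.2, 223.8]
orientation: [-3.14, -0.001, 1.781]
ft_force: [0.2, -0.1, -0.1]
width: 0.4
grip_force: 0.0
```

```bash
cat > lid.py <<'E'
from h import *
s=state();print(s['tcp_pos'],s['ft_force'])
for n in('scene','side'):
    c=snap(n);W=pts(c);hsv=cv2.cvtColor(c['color'],cv2.COLOR_RGB2HSV).astype(int);H,S,V=[hsv[...,i] for i in range(3)]
    x=(W[...,:2]-[479,-277])@[.977,.213];y=(W[...,:2]-[479,-277])@[-.213,.977]
    m=(H>100)&(H<130)&(S>100)&(W[...,2]>129)&(abs(x)<130)&(abs(y)<70)
    if m.sum()>50:
        a,b=x[m],W[...,2][m];T=np.c_[a,b]-[a.mean(),b.mean()];d=np.linalg.svd(T,full_matrices=False)[2][0]
        print(n,m.sum(),'x',np.percentile(a,[2,98]).round(1),'z',np.percentile(b,[2,98]).round(1),'dir',d.round(3),'angle',np.arctan2(d[1]*-np.sign(d[0]),abs(d[0])).round(3))
E
python3 lid.py
python3 - <<'E'
import sys;sys.path.insert(0,'.')
import numpy as np,cv2
c=np.load('scene.npz')['color'];cv2.imwrite('pics/s2.png',cv2.cvtColor(cv2.resize(c[130:330,60:260],None,fx=2.9,fy=2.9),cv2.COLOR_RGB2BGR))
E
```

```text
[ 493.81331106 -273.18295647  223.80598598] [ 0.1949431  -0.09769805 -0.05482027]
scene 2391 x [-21.3  95.3] z [132.1 258.2] dir [ 0.675 -0.738] angle 0.829
side 652 x [-25.9  90.7] z [135.3 261.5] dir [ 0.662 -0.75 ] angle 0.848
```

View pics/s2.png

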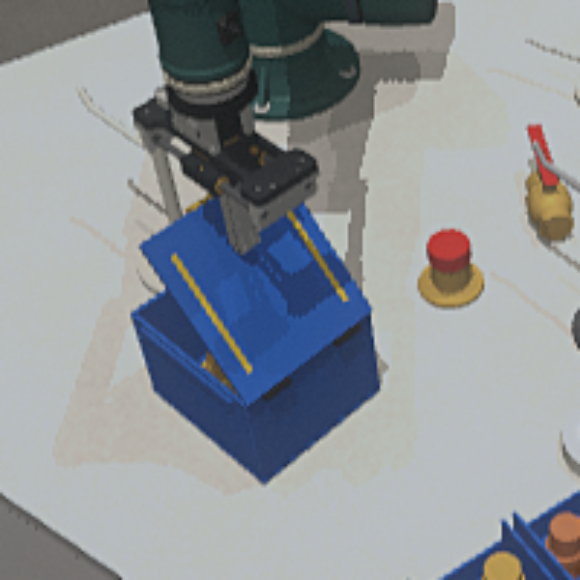

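The lid (here at (250,300)) follows the fingers and is now at about 0.83 rad, with the fingertips on its outer face at (240,240). I continue the arc.

Request:
apply_moves:
  commands:
    - [0,-0.9,0.95,0,0,0,0]
    - [0,-0.9,0.95,0,0,0,0]
    - [0,-0.7,1.1,0,0,0,0]
    - [0,-0.7,1.1,0,0,0,0]
    - [0,-0.5,1.2,0,0,0,0]
    - [0,-0.5,1.2,0,0,0,0]
    - [0,-0.2,1,0,0,0,0]
    - [0,-0.2,0.8,0,0,0,0]
    - [0,0,0.3,0,0,0,0]
    - [0,0,0,0,0,0,0]

```text
t: 26.95
tcp_pos: [450.2, -282.6, 138.7]
orientation: [-3.141, -0.001, 1.782]
ft_force: [-0.1, 0.1, 0.5]
width: 0.2
grip_force: 0.0
```

Request:
apply_moves:
  commands:
    - [0,0,0.2,0,0,0,0]
    - [0,0,0.1,0,0,0,0]
    - [0,0,0,0,0,0,0]

```text
t: 27.32
tcp_pos: [450.4, -282.9, 136.1]
orientation: [3.141, 0.0, 1.782]
ft_force: [0.4, 0.1, 0.7]
width: 0.5
grip_force: 0.1
```

Request:
apply_moves:
  commands:
    - [0,0,0.1,0,0,0,0]
    - [0,0,0.1,0,0,0,0]
    - [0,0,0,0,0,0,0]

```text
t: 27.7
tcp_pos: [450.2, -282.8, 133.9]
orientation: [-3.142, 0.0, 1.782]
ft_force: [0.2, -1.0, -0.1]
width: 0.5
grip_force: 0.1
```

Request:
apply_moves:
  commands:
    - [0,0,0.1,0,0,0,0]
    - [0,0,0,0,0,0,0]

```text
t: 27.95
tcp_pos: [450.2, -282.8, 133.7]
orientation: [3.141, 0.0, 1.782]
ft_force: [-2.0, -0.7, 4.2]
width: 0.6
grip_force: 2.3
```

Request:
apply_moves:
  commands:
    - [0,0,0.1,0,0,0,0]
    - [0,0,0,0,0,0,0]

```text
t: 28.2
tcp_pos: [450.2, -282.8, 133.7]
orientation: [3.141, 0.001, 1.782]
ft_force: [-3.0, 1.4, 8.0]
width: 0.5
grip_force: 4.1
```

The lid has reached its stop at 133.7 mm, where its top should be. I back off and check.

Request:
apply_moves:
  commands:
    - [0,0,-0.5,0,0,0,0]
    - [0,0,-1,0,0,0,0]
    - [0,0,-2,0,0,0,0]
    - [0,0,-2,0,0,0,0]
    - [0,0,-2,0,0,0,0]
    - [0,0,-2,0,0,0,0]
    - [0,0,-1,0,0,0,0]
    - [0,0,0,0,0,0,0]
    - [0,0,0,0,0,0,0]

```text
t: 29.32
tcp_pos: [449.9, -282.5, 235.9]
orientation: [-3.141, -0.001, 1.782]
ft_force: [-0.3, -0.3, 0.2]
width: 0.2
grip_force: 0.0
```

```bash
python3 lid.py
```

```text
[ 449.94710215 -282.54684907  235.93634081] [-0.2801181  -0.31356374  0.17608713]
scene 1891 x [-82.8  90.9] z [129.2 135.9] dir [ 1.    -0.004] angle 0.004
side 993 x [-84.1  86.2] z [130.4 136.7] dir [-1.     0.002] angle 0.002
```

```bash
python3 -c "
from h import *
print(hand_in())"
```

```text
the job is handed in; nothing more can be done
None
```

The flange ring stands upright in the tote's slot, released. The lid measured shut to within 0.005 rad, the arm was clear, and the job was handed in at about 29 s; the verdict was not shown.

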